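# Change a pencil blaster over to its blue tank

### The job

Put the pencil blaster on its blue-capped tank: pull the sprung selector knob up out of its closed slot, turn its pointer towards the blue tank and let the knob drop fully home into the detent there, which has to be found by feel, gently and without forcing the knob. Only then swing the red air-valve lever fully open, in line with its pipe, and leave everything released. Do not disturb the plaster model, the oil flask or the stone block.

Things in the scene. Friction and masses are not known exactly. Their poses are not given: they have to be found in the camera images.
- blaster: The pencil blaster: fixed white housing 210 (x) x 320 (y) x 75 mm high, flat deck on top, gauge on its front. Origin: centre of its underside; front = its own -x, z up. Selector axis: vertical at its x -35, y +30 mm. The valve's pipe runs along x at y -120 mm. Only the knob (top 62 mm above the deck) rises more than 55 mm above the deck.
- knob_grip (a point): Centre of the selector's wing knob, on the turning axis, 122 mm above the blaster's underside when home. The wing is a black upright bar, 46 mm long along this point's x (the pointer's direction), 12 mm thick (y); it reaches 18 mm below this point (to a round skirt of 31 mm radius) and 15 mm above. At the start it is home in the closed slot, pointing between the tanks, near the blaster's +x.
- pointer_tip (a point): Tip of the pointer: end of the white line at the edge of the knob's skirt, 31 mm from the axis, 18 mm below knob_grip. The knob points from its axis to here and turns 86 degrees either way of the blaster's +x.
- turret: Fixed round turret under the knob, 76 mm wide, 20 mm high, hiding the plate; origin on the axis at the deck. The plate is clamped by hand: a detent lies 6 to 15 degrees to one side or the other of the line from axis to tank, with +-3 degrees of play. Turning on the plate takes 0.1 N m; a detent's or slot's side is rigid. Over 30 N on the pin (0.8 N m turning, or pressing down) harms it.
- selector_knob: The whole knob with its index pin; origin on the axis under the skirt, 27 mm below knob_grip; x = pointer, z up. A spring pulls it down: 6 N at home, 0.5 N more per mm of lift. It must rise over 5 mm to turn out of the closed slot and stops hard at 10 mm. Its pin, 27 mm off the axis, runs on a flat hidden plate (knob then 5 mm up) and drops 5 mm into a detent at each tank.
- tank_blue: Fixed abrasive tank with a blue screw cap, 59 mm wide, 53 mm high; origin: centre of its foot on the deck. One tank stands behind and left, the other behind and right of the selector, each 115 mm from its axis, 55 degrees either side of the blaster's +x; which is which changes.
- tank_orange: The same tank with an orange cap: not wanted.
- air_valve (a joint): Angle of the red ball-valve lever: 0 shut (across the pipe, sticking out over the blaster's right side, its -y), 1.57 open (in line with the pipe, pointing to the blaster's front, -x) against a stop. Seen from above it opens clockwise about valve_pivot. It takes about 2.5 N at the handle and stays where it is left.
- valve_pivot (a point): Turning axis (vertical) of the air-valve lever, at the lever's mid height, 40 mm above the deck.
- valve_handle (a point): Point in the lever's red sleeve, 55 mm out from the pivot, at its mid height; the sleeve is 14 mm wide, 10 mm thick and runs from 22 to 68 mm from the pivot. To the side of it nothing stands closer than 50 mm; the deck (or, outside the blaster, the bench) is the only thing under it.
- study_model_mid (a point): Loose pale blue plaster study model, 84 x 75 x 39 mm, left of the blaster; point on its middle, 9 mm above the bench. A bystander.
- oil_flask_mid (a point): Loose slim glass flask with yellow oil, 35 mm wide, 89 mm high, right of the blaster; point in its middle. A bystander.
- die_block_mid (a point): Loose stone block 51 x 56 x 27 mm in front of the blaster; point in its middle. A bystander.

How it is judged:
On the way, in this order (a step that is already met when the one before it is completed fails the run):
1. the selector knob is pulled up clear of its closed slot (z of knob_grip in the frame of blaster above 0.1262 m), for 0.1 s.
2. the knob has dropped home in the detent at the blue tank (z of knob_grip in the frame of blaster below 0.1235 m and horizontal distance between pointer_tip and tank_blue below 0.09 m), for 0.2 s.
3. the air valve is fully open (value of joint air_valve above 1.4 rad), for 0.2 s.
At the end, for the whole second after the job is handed in: The selector knob is home in the detent on the blue tank's side (no more than 1.5 mm up, pointing at the blue tank), the air-valve lever is open within 10 degrees of its stop and at rest, and the robot has let go (all of step 2 and value of joint air_valve above 1.4 rad and velocity of joint air_valve below 0.05 rad/s); the robot touches nothing.
It fails at once if the air valve is opened while the selector is not home at the blue tank (value of joint air_valve above 0.35 rad and not (z of knob_grip in the frame of blaster below 0.1235 m and horizontal distance between pointer_tip and tank_blue below 0.09 m)).
It fails at once if the knob is forced: more than 30 N between its index pin and the index plate in the turret (contact force between selector_knob and turret above 30 N).
It fails at once if the plaster model, the oil flask or the stone block is pushed more than 15 mm or tipped (distance of any of study_model_mid, oil_flask_mid, die_block_mid from where it was at the start of the episode above 0.015 m or angle between oil_flask_mid's own z axis and vertical above 0.3 rad).
It also fails if it takes over 72 s, if anything falls off the work surface, if the arm or the gripper's body presses on something with over 40 N, if the wrist force passes 120 N, or if a joint passes its speed limit or range.

### The arm

A 6-joint arm with a two-finger parallel gripper is mounted at the origin on a cart in front of the work surface, level with it; the furniture and walls round the work are solid. World frame = base frame: x ahead of the robot, y to its left, z up, the work surface at z = 0. Lengths are in m, angles in rad, forces in N, time in s.
With the tool pointing down it reaches from about 0.3 to 0.775 m from the base axis. Payload 14.6 kg.
Tool frame: the origin (TCP) lies at the very end of the fingers, on their centre line; the grasp point (between the pads) lies 19 mm behind it; z points along the fingers, y is the line along which they close (so a half turn about z gives the same grasp; the last joint's range is limited). The gripper opens to 94 mm and grips with 3 to 60 N. Pads are 16 mm wide; open, the fingers measure 119 mm over their backs; the gripper's body (75 mm by 177 mm) begins 78 mm behind the grasp point.
Start: joints at [1.176, 0.3, 1.521, -0, 1.321, -0.067], TCP at [0.177, 0.521, 0.205] pointing down, gripper open.
Joint ranges: [-3.03, 3.03], [-0.79, 2.21], [0.23, 2.52], [-1.04, 4.18], [0, 3.07], [-2.55, 2.55]. Speed limits (rad/s): [2.22, 2.22, 2.57, 3.14, 3.14, 3.14].

### API

Orientations are given as [roll, pitch, yaw] about the fixed x, y, z axes, in that order (R = Rz(yaw) Ry(pitch) Rx(roll)).
In Python, from station import ctrl gives the robot as it stands.
- The arm moves only by the shell command python3 -m pendant 'ROWS' [OPENING] [FORCE]. ROWS is JSON, a list of rows, each a list of 2 entries, a list of its own where there are three numbers: the shift along the world's x, y, z in cm, then the turn about the world's z in rad. A call has 1 to 20 rows; each row shifts and turns the commanded pose from where the row before left it; what a row does not reach is not made up. A row lasts 1/12 s, in which the tool goes at most 41.7 mm and 7.16 degrees, less where a joint would pass 70% of its speed; a pose out of reach is approached as far as the arm can. A call is refused whole if a number of a shift passes 4.17 or a number of a turn 0.125, either way. A call with a gripper value outside its range is refused whole. OPENING is the opening, from 0 (shut) to 1 (fully open), set as the call begins (- or left out, the last holds). The fingers move at their own pace and stop on an object; FORCE is the grip in N (left out, the last holds). Time passes only in rows, so rows that do not move let the fingers close. It gives the time, the measured TCP pose, the force, the opening and the grip force at its end, in the units of the state.
- ctrl.get_obs(): the state, without advancing time (a new reading comes with each control period).
- ctrl.camera(name): name is "scene" or "top"; returns a dict with "color" (420x560x3 uint8, red, green, blue), "intrinsics" (3x3 intrinsics, pixels), "camera_from_world" (4x4, takes a point from world to camera coordinates). Camera axes: x right, y down, z forward; pixel columns grow to the right and rows downward; lengths in m; the calibration is good to about 2 mm. A picture is of the moment at which its call begins. There is no depth.
- ctrl.hand_in(): hands the job in; it is judged then, once.
The state is a dict: "time_s": time; "qpos": joint angles; "joint_vel": joint speeds; "tau": joint torques, N m; "ee_pos": TCP position; "eef_rot": TCP orientation; "force": force on the tool from outside, world axes, zero at the start; "moment": the same for the moment, N m; "grip_width": finger opening in m; "grip_force": force on a finger pad.
Only numpy, scipy, OpenCV 4.12 (cv2) and the standard library are available. Lean on these libraries where they do the work, as an engineer would, in place of code of your own. Each camera call takes 0.05 s, during which the arm holds its last target. There are 200 camera calls.

## Working session

There is one attempt and no reset: what is moved stays moved. The work goes in short steps, Python scripts to look and compute and a shell command to move; the robot and the scene stay as the last step left them, time stands still between calls to the robot, and variables do not carry over. Pictures are saved under pics/ and viewed, at most 10 in all, crops included, and the job is handed in when it is done.

```bash
mkdir -p pics; python3 - <<'E'
from station import ctrl
import cv2,numpy as np
for n in("top","scene"):
    c=ctrl.camera(n); cv2.imwrite(f"pics/{n}0.png",c["color"][:,:,::-1]); print(n,c["intrinsics"].tolist(),np.round(c["camera_from_world"],4).tolist())
o=ctrl.get_obs(); print(o)
E
```

```text
top [[484.1190535346253, 0.0, 278.284922454855], [0.0, 484.1190535346253, 206.79814106547596], [0.0, 0.0, 1.0]] [[0.0157, -0.9999, -0.0058, 0.0954], [-0.9932, -0.0149, -0.1158, 0.5557], [0.1157, 0.0076, -0.9933, 1.1897], [0.0, 0.0, 0.0, 1.0]]
scene [[502.9009689642874, 0.0, 273.5393719528526], [0.0, 502.9009689642874, 207.05478126386242], [0.0, 0.0, 1.0]] [[0.863, -0.5051, -0.0093, -0.4586], [-0.2704, -0.4464, -0.853, 0.2872], [0.4267, 0.7387, -0.5218, 1.081], [0.0, 0.0, 0.0, 1.0]]
{'time_s': 0.1, 'qpos': array([ 1.17641141e+00,  3.00398900e-01,  1.52150292e+00,  3.97205980e-06,
        1.32069717e+00, -6.66141909e-02]), 'joint_vel': array([ 0.00031655, -0.00071603, -0.00112809,  0.00038628,  0.00103416,
       -0.00027652]), 'tau': array([ 1.60379313e-03, -5.32646263e+01, -3.53284979e+01,  7.09694345e-02,
        2.35309219e-02, -3.31524939e-05]), 'ee_pos': array([0.17698454, 0.52050494, 0.204959  ]), 'eef_rot': array([-3.14058880e+00, -7.08262606e-05,  2.81382091e+00]), 'force': array([-0.28599818,  0.40951932,  0.19006214]), 'moment': array([ 0.02887835,  0.01063254, -0.05849289]), 'grip_force': 0.0, 'grip_width': 0.09407703197362588}
```

View pics/top0.png

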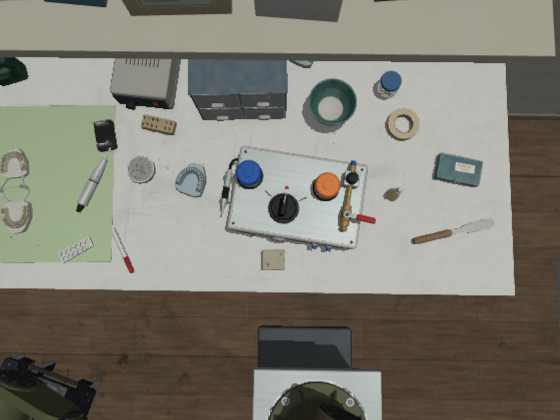

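View pics/scene0.png

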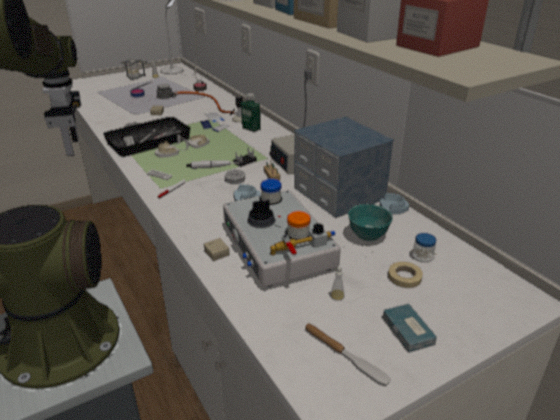

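The top view shows the blue cap at (249,173), the orange cap at (327,186), the knob at (284,206), the red lever at (347,214)→(372,219), the block at (273,260) and the flask at (393,193). Next I fit the blaster pose from the caps and check it against the knob and lever.

```bash
cat > h.py <<'E'
import numpy as np,cv2
from station import ctrl
def ray(c,u,v,z):
    K=c["intrinsics"];T=np.array(c["camera_from_world"]);R=T[:3,:3];o=-R.T@T[:3,3]
    d=R.T@np.linalg.inv(K)@[u,v,1]; return o+d*(z-o[2])/d[2]
def proj(c,p):
    T=np.array(c["camera_from_world"]);q=c["intrinsics"]@(T[:3,:3]@p+T[:3,3]); return q[:2]/q[2]
def blob(c,lo,hi,box):
    h=cv2.cvtColor(c["color"],cv2.COLOR_RGB2HSV);m=cv2.inRange(h,lo,hi)
    x0,y0,x1,y1=box;M=np.zeros_like(m);M[y0:y1,x0:x1]=m[y0:y1,x0:x1]
    n,l,s,ce=cv2.connectedComponentsWithStats(M);i=1+np.argmax(s[1:,4]);return ce[i],s[i],l==i
E
python3 - <<'E'
from h import *
from scipy.optimize import least_squares
t=ctrl.camera("top");s=ctrl.camera("scene")
B=((105,120,60),(125,255,255));O=((3,150,100),(18,255,255));R=((0,170,90),(4,255,255))
bt,st,_=blob(t,*B,(230,150,270,190));ot,so,_=blob(t,*O,(305,165,345,205));rt,sr,m=blob(t,(0,150,80),(6,255,255),(345,205,385,235))
bs=blob(s,*B,(255,175,290,205));os_=blob(s,*O,(283,208,318,240))
print(bt,st,ot,so,rt,sr,bs[:2],os_[:2])
b=ray(t,*bt,.126);o=ray(t,*ot,.126);print("caps",b,o,np.linalg.norm(b-o),"exp .1884")
d=(b-o)[:2];yaw=np.arctan2(d[1],d[0])-np.pi/2
Rz=np.array([[np.cos(yaw),-np.sin(yaw)],[np.sin(yaw),np.cos(yaw)]])
org=(b+o)[:2]/2-Rz@[.03096,.03]
W=lambda x,y:org+Rz@[x,y]
print("yaw",yaw,"org",org,"axis",W(-.035,.03))
print("red",ray(t,*rt,.118))
ys,xs=np.where(m);p=np.array([ray(t,x,y,.118)[:2] for x,y in zip(xs,ys)]);q=(p-org)@Rz;print("red blaster frame",q.min(0),q.max(0))
img=t["color"].copy()
big=cv2.resize(img[135:275,205:405],None,fx=4,fy=4,interpolation=cv2.INTER_CUBIC)
def mk(c,x,y,z,im,ox,oy,f):
    u=(proj(c,np.r_[W(x,y),z])-[ox,oy]+.5)*f;cv2.drawMarker(im,tuple(int(k) for k in u),(255,0,255),0,12,1)
P=[(sx*.105,sy*.16,.075) for sx in(-1,1) for sy in(-1,1)]+[(-.035,.03,.137),(-.035,.03,.095),(.031,.1242,.128),(.031,-.0642,.128),(0,-.12,.115)]
for x in P: mk(t,*x,big,205,135,4)
cv2.imwrite("pics/a.png",big[:,:,::-1])
big=cv2.resize(s["color"][165:305,190:390],None,fx=4,fy=4,interpolation=cv2.INTER_CUBIC)
for x in P: mk(s,*x,big,190,165,4)
cv2.imwrite("pics/b.png",big[:,:,::-1])
E
```

```text
[248.17382413 172.48261759] [236 160  26  25 489] [327.02277433 184.8757764 ] [315 173  25  25 483] [365.30681818 218.63636364] [357 215  18   8  88] (array([270.5462963 , 185.32407407]), array([261, 179,  20,  14, 216], dtype=int32)) (array([298.625     , 218.82986111]), array([288, 211,  22,  17, 288], dtype=int32))
caps [0.62345821 0.17526028 0.126     ] [ 0.59670187 -0.01008615  0.126     ] 0.18726772770677325 exp .1884
yaw -0.14336811862936516 org [0.57515135 0.05731834] axis [0.54479676 0.09201126]
red [ 0.51944216 -0.10060267  0.118     ]
red blaster frame [-0.03902821 -0.18506008] [-0.02606957 -0.14390615]
```

View pics/a.png

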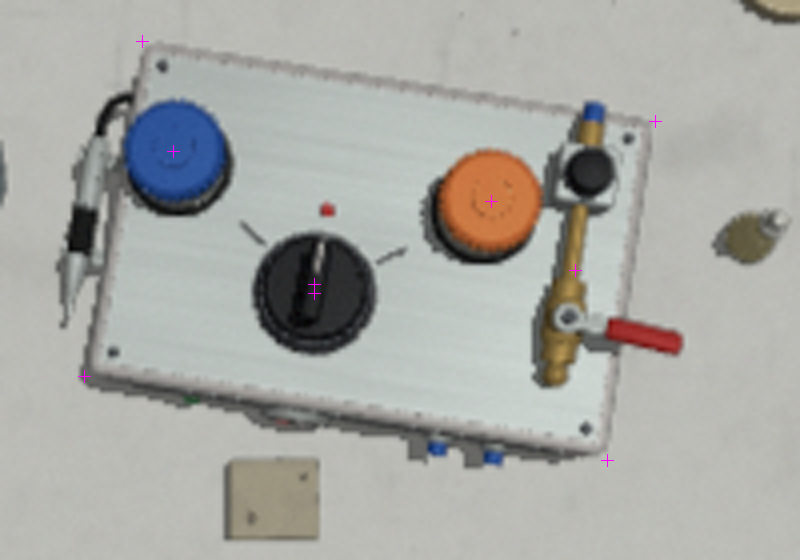

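View pics/b.png

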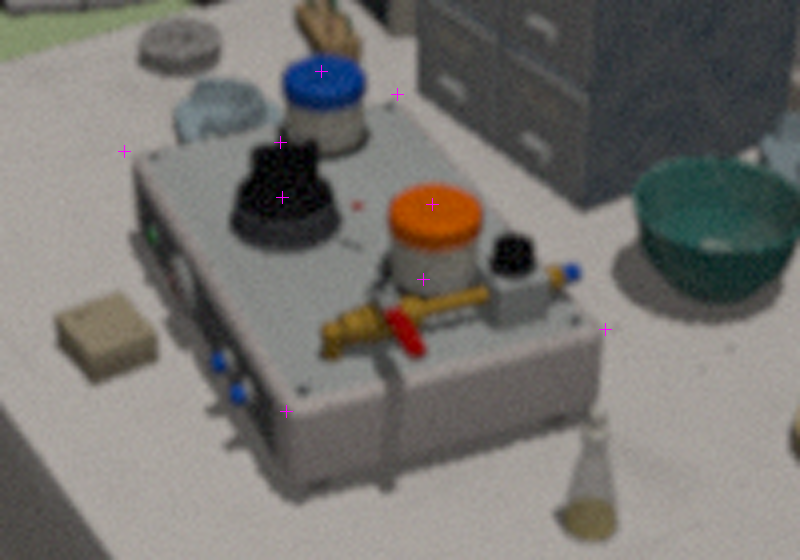

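```bash
python3 - <<'E'
from h import *
t=ctrl.camera("top")
ax=np.array([.5448,.0920])
for (x,y,z) in [(322,240,.104),(318,268,.137)]:
    p=ray(t,205+x/4-.4,135+y/4-.4,z);d=p[:2]-ax;print(p,d,np.hypot(*d),np.arctan2(d[1],d[0]))
print(ray(t,205+315/4-.4,135+293/4-.4,.1))  # skirt centre
# wing orientation from dark-gradient: crop large
b=cv2.resize(t["color"][190:224,266:302],None,fx=16,fy=16,interpolation=cv2.INTER_CUBIC)
b=np.clip(b.astype(float)*2.0,0,255).astype(np.uint8)
cv2.imwrite("pics/c.png",b[:,:,::-1])
yaw=-.1434;R=np.array([[np.cos(yaw),-np.sin(yaw)],[np.sin(yaw),np.cos(yaw)]])
for q in [(-.0325,-.12),(-.0325,-.175),(-.0875,-.12)]: print(np.array([.5752,.0573])+R@q)
print("pivot",ray(t,346.5,213.75,.115),"block",ray(t,273,260,.027),"flask",ray(t,392,195,.03))
E
```

```text
[0.5753849  0.08759781 0.104     ] [ 0.0305849  -0.00440219] 0.030900087924935433 -0.14295157484506696
[0.55432752 0.08988099 0.137     ] [ 0.00952752 -0.00211901] 0.009760316496742954 -0.21884723952258012
[0.54400245 0.09129562 0.1       ]
[ 0.5258845  -0.05682376]
[ 0.5180245  -0.11125923]
[ 0.47144903 -0.04896376]
pivot [ 0.53057478 -0.05708246  0.115     ] block [0.42052127 0.11509695 0.027     ] flask [ 0.58891532 -0.18368885  0.03      ]
```

View pics/c.png

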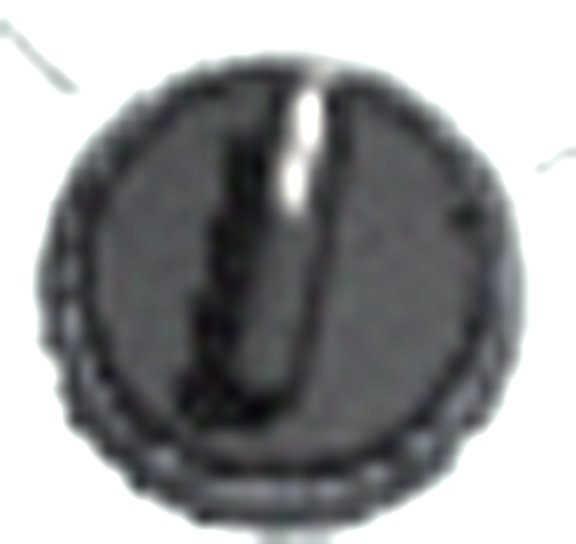

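The wing points along about yaw -0.14 rad, along the blaster's +x as expected. Axis is near (0.5446, 0.0918); I move over it and part-close the gripper.

```bash
R='[[1.84,-2.14,0],-0.12]'; python3 -m pendant '[[[1.84,-2.14,0],-0.12],[[1.84,-2.14,0],-0.12],[[1.84,-2.14,0],-0.12],[[1.84,-2.14,0],-0.12],[[1.84,-2.14,0],-0.12],[[1.84,-2.14,0],-0.12],[[1.84,-2.14,0],-0.12],[[1.84,-2.14,0],-0.12],[[1.84,-2.14,0],-0.12],[[1.84,-2.14,0],-0.12],[[1.84,-2.14,0],-0.12],[[1.84,-2.14,0],-0.12],[[1.84,-2.14,0],-0.12],[[1.84,-2.14,0],-0.12],[[1.84,-2.14,0],-0.12],[[1.84,-2.14,0],-0.12],[[1.84,-2.14,0],-0.12],[[1.84,-2.14,0],-0.12],[[1.84,-2.14,0],-0.12],[[1.84,-2.14,0],-0.12]]' 0.45 10
python3 -m pendant '[[[0,0,0],-0.12],[[0,0,0],-0.12],[[0,0,0],-0.12],[[0,0,0],-0.12],[[0,0,0],-0.074],[[0,0,0],0],[[0,0,0],0],[[0,0,0],0]]'
```

```text
time_s: 1.92
ee_pos: [0.5458, 0.0915, 0.2054]
eef_rot: [-3.142, 0.0, 0.408]
force: [0.4, 0.4, 0.6]
grip_width: 0.0424
grip_force: 0.0
time_s: 2.58
ee_pos: [0.545, 0.0927, 0.2054]
eef_rot: [3.141, 0.0, -0.137]
force: [0.4, -0.4, -1.2]
grip_width: 0.0421
grip_force: 0.0
```

```bash
python3 -m pendant '[[[0,-0.08,-1.5],0],[[0,0,-1.5],0],[[0,0,-1.5],0],[[0,0,-1.5],0],[[0,0,-1.5],0],[[0,0,-1],0],[[0,0,-0.7],0],[[0,0,-0.5],0],[[0,0,0],0],[[0,0,0],0],[[0,0,0],0]]'
python3 -m pendant '[[[0,0,0],0],[[0,0,0],0],[[0,0,0],0],[[0,0,0],0],[[0,0,0],0],[[0,0,0],0],[[0,0,0],0],[[0,0,0],0]]' 0 5
python3 -c "
from station import ctrl
o=ctrl.get_obs();print(o['force'],o['moment'],o['ee_pos'],o['eef_rot'])"
```

```text
time_s: 3.5
ee_pos: [0.5454, 0.0919, 0.1092]
eef_rot: [-3.141, -0.001, -0.14]
force: [1.1, -0.1, 0.2]
grip_width: 0.0426
grip_force: 0.0
time_s: 4.17
ee_pos: [0.5451, 0.0908, 0.1086]
eef_rot: [3.14, -0.0, -0.141]
force: [-1.7, -8.4, 2.0]
grip_width: 0.0123
grip_force: 5.0
[-1.68469755 -8.43746697  1.95017427] [-1.5597998   0.40665622 -0.05860527] [0.54506754 0.09084023 0.1085678 ] [ 3.13986879e+00 -3.73079327e-05 -1.40551924e-01]
```

```bash
python3 -m pendant '[[[-0.02,-0.06,0],0],[[0,-0.05,0],0],[[0,0,0],0],[[0,0,0],0],[[0,0,0],0],[[0,0,0],0]]'
python3 -m pendant '[[[0,0,0],0],[[0,0,0],0],[[0,0,0],0],[[0,0,0],0],[[0,0,0],0]]' 0 25
python3 -c "
from station import ctrl
o=ctrl.get_obs();print(o['force'],o['moment'],o['ee_pos'],o['eef_rot'])"
```

```text
time_s: 4.67
ee_pos: [0.545, 0.0906, 0.1086]
eef_rot: [3.141, -0.0, -0.14]
force: [0.8, -5.1, 1.6]
grip_width: 0.0119
grip_force: 5.0
time_s: 5.08
ee_pos: [0.545, 0.0906, 0.1086]
eef_rot: [3.141, -0.0, -0.14]
force: [0.2, -6.0, 3.3]
grip_width: 0.0117
grip_force: 25.0
[ 0.19144266 -6.04881878  3.33159996] [-1.17767367  0.14968797 -0.02210067] [0.54497151 0.09057551 0.10856529] [ 3.14118157e+00 -3.04367321e-04 -1.40191537e-01]
```

```bash
python3 -m pendant '[[[0,-0.1,0],0],[[0,-0.08,0],0],[[0,0,0],0],[[0,0,0],0],[[0,0,0.1],0],[[0,0,0.1],0],[[0,0,0.1],0],[[0,0,0.1],0],[[0,0,0],0],[[0,0,0],0],[[0,0,0],0]]'
python3 -c "
from station import ctrl
o=ctrl.get_obs();print(o['force'],o['moment'],o['ee_pos'],o['eef_rot'])"
```

```text
time_s: 6.0
ee_pos: [0.5448, 0.0902, 0.1116]
eef_rot: [-3.14, 0.0, -0.14]
force: [4.9, 6.8, -8.9]
grip_width: 0.0118
grip_force: 25.0
[ 4.8725082   6.80226166 -8.94669935] [ 1.35221228 -0.92847703  0.00172869] [0.54481308 0.09019742 0.11159338] [-3.13963975e+00  4.72458921e-04 -1.39866281e-01]
```

```bash
python3 -m pendant '[[[0.05,0.08,0],0],[[0,0,0.1],0],[[0,0,0.1],0],[[0,0,0.1],0],[[0,0,0.1],0],[[0,0,0.1],0],[[0,0,0],0],[[0,0,0],0],[[0,0,0],0]]'
python3 -c "
from station import ctrl
o=ctrl.get_obs();print(o['force'],o['moment'],o['ee_pos'],o['eef_rot'])"
```

```text
time_s: 6.75
ee_pos: [0.5449, 0.0902, 0.117]
eef_rot: [-3.141, 0.001, -0.14]
force: [2.2, 4.9, -11.3]
grip_width: 0.0121
grip_force: 25.0
[  2.24690437   4.91541725 -11.27365141] [ 1.186978   -0.24473795 -0.03080634] [0.54492663 0.09021433 0.11697198] [-3.14102991e+00  1.32079240e-03 -1.40133591e-01]
```

```bash
cat > o.py <<'E'
from station import ctrl
import numpy as np
o=ctrl.get_obs();np.set_printoptions(precision=4,suppress=True)
print('F',o['force'],'M',o['moment'],'p',o['ee_pos'],'yaw',o['eef_rot'][2],'rel deg',np.degrees(o['eef_rot'][2]+.1434),'q',o['qpos'])
E
python3 -m pendant '[[[0.03,0.05,-0.1],0],[[0,0,0],0.06],[[0,0,0],0.06],[[0,0,0],0.06],[[0,0,0],0.06],[[0,0,0],0.06],[[0,0,0],0],[[0,0,0],0],[[0,0,0],0]]'; python3 o.py
```

```text
time_s: 7.5
ee_pos: [0.5452, 0.09, 0.1161]
eef_rot: [3.141, 0.002, 0.158]
force: [-2.6, -0.8, -10.5]
grip_width: 0.0121
grip_force: 25.0
F [ -2.5846  -0.8114 -10.4512] M [-0.2686  0.7015  0.0195] p [0.5452 0.09   0.1161] yaw 0.15779089952257164 rel deg 17.256967370392196 q [ 0.0975  0.3953  1.6112 -0.0004  1.1366  1.5107]
```

```bash
python3 -m pendant '[[[0,0,0],0.06],[[0,0,0],0.06],[[0,0,0],0.06],[[0,0,0],0.06],[[0,0,0],0.06],[[0,0,0],0.03],[[0,0,0],0],[[0,0,0],0],[[0,0,0],0],[[0,0,0],0]]'; python3 o.py
```

```text
time_s: 8.33
ee_pos: [0.5453, 0.0897, 0.1162]
eef_rot: [3.141, 0.002, 0.487]
force: [-2.3, -5.0, -10.0]
grip_width: 0.0118
grip_force: 25.0
F [-2.2508 -5.0445 -9.9865] M [-1.1534  0.7363  0.0292] p [0.5453 0.0897 0.1162] yaw 0.48722054198597475 rel deg 36.13189553004888 q [ 0.0972  0.3952  1.6111 -0.0011  1.1365  1.1813]
```

```bash
python3 -m pendant '[[[-0.04,-0.09,0],0],[[0,0,-0.1],0],[[0,0,-0.1],0],[[0,0,0],0],[[0,0,0],0],[[0,0,0],0]]' - 12; python3 o.py;  python3 -m pendant '[[[0,0,-0.05],0],[[0,0,0],0],[[0,0,0],0],[[0,0,0],0]]'; python3 o.py; python3 -m pendant '[[[0,0,-0.05],0],[[0,0,0],0],[[0,0,0],0],[[0,0,0],0]]'; python3 o.py
```

```text
time_s: 8.83
ee_pos: [0.5453, 0.0895, 0.1146]
eef_rot: [-3.142, -0.0, 0.49]
force: [-1.9, 0.6, -7.1]
grip_width: 0.0122
grip_force: 12.0
F [-1.8638  0.6178 -7.1499] M [-0.0283  0.6746 -0.0587] p [0.5453 0.0895 0.1146] yaw 0.4896049453261937 rel deg 36.268511778100326 q [0.0963 0.3962 1.6138 0.0001 1.1314 1.1775]
time_s: 9.17
ee_pos: [0.5453, 0.0895, 0.1144]
eef_rot: [3.142, -0.0, 0.49]
force: [-4.9, -0.6, -1.5]
grip_width: 0.012
grip_force: 12.0
F [-4.9407 -0.5539 -1.4798] M [-0.0297  1.0832 -0.0278] p [0.5453 0.0895 0.1144] yaw 0.4896985758982031 rel deg 36.27387641470986 q [0.0963 0.3964 1.6141 0.0001 1.1308 1.1773]
time_s: 9.5
ee_pos: [0.5454, 0.0895, 0.1142]
eef_rot: [3.141, -0.001, 0.49]
force: [-6.3, -1.1, 2.3]
grip_width: 0.0118
grip_force: 12.0
F [-6.2982 -1.0715  2.3487] M [-0.0913  1.4412 -0.0725] p [0.5454 0.0895 0.1142] yaw 0.4897186507829727 rel deg 36.27502662088137 q [0.0963 0.3965 1.6143 0.0001 1.1302 1.1773]
```

```bash
python3 -m pendant '[[[-0.06,0,0],0.035],[[0,0,0],0],[[0,0,0],0]]'; python3 o.py;  python3 -m pendant '[[[0,0,0],0.035],[[0,0,0],0],[[0,0,0],0]]'; python3 o.py; python3 -m pendant '[[[0,0,0],0.035],[[0,0,0],0],[[0,0,0],0]]'; python3 o.py
```

```text
time_s: 9.75
ee_pos: [0.5452, 0.0894, 0.1142]
eef_rot: [3.141, -0.002, 0.524]
force: [-2.9, -1.6, 2.1]
grip_width: 0.0117
grip_force: 12.0
F [-2.8738 -1.5985  2.1298] M [-0.214   0.4986 -0.0399] p [0.5452 0.0894 0.1142] yaw 0.5238472270642147 rel deg 38.23045000258682 q [ 0.0962  0.3956  1.6157 -0.0001  1.1285  1.1432]
time_s: 10.0
ee_pos: [0.5452, 0.0893, 0.114]
eef_rot: [3.141, -0.001, 0.558]
force: [-2.4, -0.8, 2.6]
grip_width: 0.012
grip_force: 12.0
F [-2.3527 -0.8373  2.6099] M [-0.4021  0.3381 -0.1176] p [0.5452 0.0893 0.114 ] yaw 0.5582372265931768 rel deg 40.200851833053235 q [ 0.0962  0.3958  1.6158 -0.0001  1.1285  1.1088]
time_s: 10.25
ee_pos: [0.5452, 0.0893, 0.1139]
eef_rot: [3.141, -0.001, 0.593]
force: [-0.8, -2.0, 4.2]
grip_width: 0.0121
grip_force: 12.2
F [-0.8156 -1.9964  4.2392] M [-0.5518  0.0743 -0.3175] p [0.5452 0.0893 0.1139] yaw 0.592899490329654 rel deg 42.18685325352275 q [ 0.0961  0.396   1.6158 -0.0003  1.1283  1.0741]
```

```bash
python3 -m pendant '[[[0,0,0],-0.035],[[0,0,0],0],[[0,0,0],0]]'; python3 o.py;  python3 -m pendant '[[[0,0,0],-0.035],[[0,0,0],0],[[0,0,0],0]]'; python3 o.py
python3 - <<'E'
from h import *
s=ctrl.camera("scene")
cv2.imwrite("pics/d.png",cv2.resize(s["color"][140:250,200:340],None,fx=5,fy=5,interpolation=cv2.INTER_CUBIC)[:,:,::-1])
E
```

```text
time_s: 10.5
ee_pos: [0.5451, 0.0893, 0.1139]
eef_rot: [3.141, -0.001, 0.559]
force: [-1.4, -3.8, 5.4]
grip_width: 0.0122
grip_force: 12.0
F [-1.3781 -3.7645  5.4442] M [-0.4973  0.0173 -0.0963] p [0.5451 0.0893 0.1139] yaw 0.5592211950903045 rel deg 40.25722907511249 q [ 0.0962  0.396   1.6159 -0.0002  1.1284  1.1079]
time_s: 10.75
ee_pos: [0.545, 0.0895, 0.1138]
eef_rot: [3.141, -0.001, 0.525]
force: [-0.5, -2.3, 4.4]
grip_width: 0.0117
grip_force: 12.0
F [-0.5217 -2.3053  4.3983] M [-0.3484  0.1365  0.1711] p [0.545  0.0895 0.1138] yaw 0.5247657715143734 rel deg 38.28307872287608 q [ 0.0964  0.3961  1.616  -0.      1.1285  1.1425]
```

View pics/d.png

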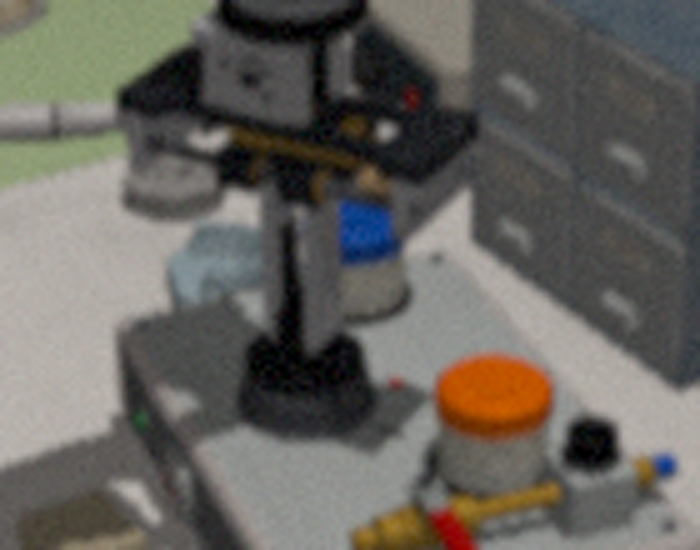

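```bash
python3 - <<'E'
from h import *
a=cv2.imread("pics/scene0.png");s=np.mean([ctrl.camera("scene")["color"][:,:,::-1].astype(float) for _ in range(4)],0)
f=lambda i:cv2.resize(np.clip(i[190:240,238:288].astype(float)*2.5,0,255).astype(np.uint8),None,fx=8,fy=8,interpolation=cv2.INTER_CUBIC)
im=np.hstack([f(a),f(s)])
for y in range(0,400,40): cv2.line(im,(0,y),(800,y),(0,255,0),1)
cv2.imwrite("pics/e.png",im)
t=ctrl.camera("scene")
for z in(.075,.095,.1,.104,.109): print(z,proj(t,np.array([.545,.091,z])))
E
```

```text
0.075 [260.43928828 220.26307343]
0.095 [260.26640951 213.92153756]
0.1 [260.22276541 212.32058578]
0.104 [260.18772652 211.03528968]
0.109 [260.14377252 209.42296992]
```

View pics/e.png

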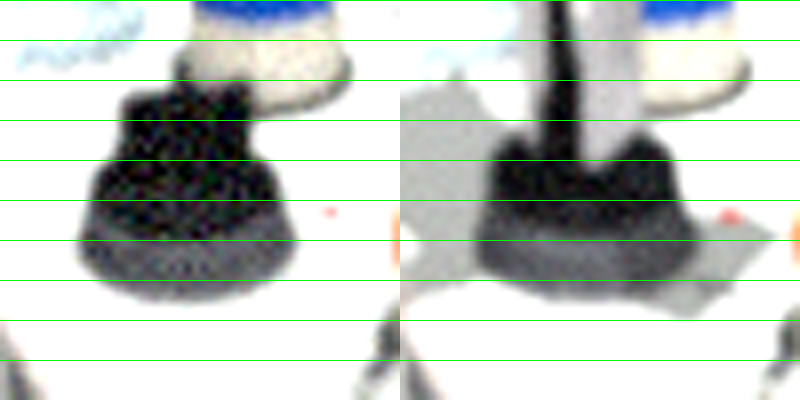

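```bash
python3 -m pendant '[[[0,-0.03,0.08],0.035],[[0,0,0],0],[[0,0,0],0],[[0,0,0],0]]' - 18; python3 o.py;  python3 -m pendant '[[[0,0,0],0.035],[[0,0,0],0],[[0,0,0],0]]'; python3 o.py
```

```text
time_s: 11.38
ee_pos: [0.545, 0.0893, 0.1141]
eef_rot: [3.141, -0.001, 0.559]
force: [4.9, 0.2, -2.3]
grip_width: 0.0116
grip_force: 18.0
F [ 4.901   0.2101 -2.3364] M [ 0.0757 -1.0343  0.0582] p [0.545  0.0893 0.1141] yaw 0.5589338810109659 rel deg 40.240767190971695 q [0.096  0.3957 1.6157 0.0002 1.1295 1.1077]
time_s: 11.63
ee_pos: [0.545, 0.0892, 0.1141]
eef_rot: [3.141, -0.001, 0.594]
force: [4.6, 0.3, -3.7]
grip_width: 0.012
grip_force: 18.0
F [ 4.6497  0.2669 -3.6791] M [ 0.0304 -1.0517 -0.0132] p [0.545  0.0892 0.1141] yaw 0.5941723579135767 rel deg 42.25978319396053 q [0.0959 0.3957 1.6157 0.0002 1.1294 1.0724]
```

```bash
python3 -m pendant '[[[0.06,0,0],0.035],[[0,0,0],0],[[0,0,0],0]]'; python3 o.py|cut -c1-150;  python3 -m pendant '[[[0,0,0],0.035],[[0,0,0],0],[[0,0,0],0]]'; python3 o.py|cut -c1-150;python3 -m pendant '[[[0,0,0],0.035],[[0,0,0],0],[[0,0,0],0]]'; python3 o.py|cut -c1-150
```

```text
time_s: 11.88
ee_pos: [0.5452, 0.0891, 0.1141]
eef_rot: [-3.141, 0.0, 0.628]
force: [1.6, -0.1, -1.0]
grip_width: 0.0116
grip_force: 18.0
F [ 1.6492 -0.1159 -0.9846] M [-0.0466 -0.3705 -0.0599] p [0.5452 0.0891 0.1141] yaw 0.6284732270588691 rel deg 44.225078229616294 q [0.0957 0.3967 1.
time_s: 12.13
ee_pos: [0.5452, 0.0892, 0.1142]
eef_rot: [-3.141, 0.0, 0.663]
force: [2.5, 0.2, -2.5]
grip_width: 0.0118
grip_force: 18.0
F [ 2.456   0.2177 -2.4969] M [-0.0628 -0.4138 -0.0315] p [0.5452 0.0892 0.1142] yaw 0.6631958830105436 rel deg 46.21453986913205 q [0.0958 0.3966 1.6
time_s: 12.38
ee_pos: [0.5452, 0.0891, 0.1142]
eef_rot: [-3.141, 0.0, 0.698]
force: [2.1, -0.5, -1.7]
grip_width: 0.012
grip_force: 18.0
F [ 2.0504 -0.462  -1.7114] M [-0.0626 -0.4139 -0.0339] p [0.5452 0.0891 0.1142] yaw 0.6980829438705403 rel deg 48.2134212160259 q [0.0957 0.3966 1.61
```

```bash
for i in 1; do python3 -m pendant '[[[0,0,0],0.035],[[0,0,0],0],[[0,0,0],0]]'; python3 o.py|cut -c1-150;  python3 -m pendant '[[[0,0,0],0.035],[[0,0,0],0],[[0,0,0],0]]'; python3 o.py|cut -c1-150;python3 -m pendant '[[[0,0,0],0.035],[[0,0,0],0],[[0,0,0],0]]'; python3 o.py|cut -c1-150; done | grep F
```

```text
F [ 2.6636 -0.9142 -1.8175] M [-0.0993 -0.4664 -0.068 ] p [0.5453 0.0891 0.1142] yaw 0.7329978789398117 rel deg 50.213899637468465 q [ 0.0957  0.3966 
F [ 2.8279 -0.4418 -3.4631] M [-0.202  -0.5942 -0.0144] p [0.5453 0.089  0.1142] yaw 0.7679287213146331 rel deg 52.21528948038246 q [ 0.0956  0.3966  
F [ 3.5245 -1.3817 -3.1679] M [-0.2757 -0.7333 -0.0021] p [0.5453 0.089  0.1142] yaw 0.8028876186139471 rel deg 54.218286752064444 q [ 0.0956  0.3966
```

```bash
(python3 -m pendant '[[[0.05,0,-0.02],0.035],[[0,0,0],0],[[0,0,0],0]]'; python3 o.py|cut -c1-150;  python3 -m pendant '[[[0,0,0],0.035],[[0,0,0],0],[[0,0,0],0]]'; python3 o.py|cut -c1-150;python3 -m pendant '[[[0,0,0],0.035],[[0,0,0],0],[[0,0,0],0]]'; python3 o.py|cut -c1-150;python3 -m pendant '[[[0,0,0],0.035],[[0,0,0],0],[[0,0,0],0]]'; python3 o.py|cut -c1-150 )| grep F
```

```text
F [-0.4958 -2.1475 -0.785 ] M [-0.4088  0.2188  0.0137] p [0.5455 0.089  0.1141] yaw 0.8380007119781283 rel deg 56.23011880748085 q [ 0.0956  0.3976  
F [-0.2089 -1.9697 -0.2346] M [-0.5538  0.2146 -0.0352] p [0.5456 0.089  0.114 ] yaw 0.8728889130042297 rel deg 58.22906548108044 q [ 0.0955  0.3977  
F [-0.8655 -2.0633 -2.8134] M [-0.605   0.2164  0.0885] p [0.5456 0.089  0.1139] yaw 0.9080800958481792 rel deg 60.24537173411194 q [ 0.0956  0.3979  
F [ 0.5523 -2.6382 -5.0492] M [-0.7113  0.0126  0.1189] p [0.5456 0.089  0.1137] yaw 0.9429891344334131 rel deg 62.24551231190519 q [ 0.0956  0.3982
```

Fz is going negative and the tool is sinking, so this looks like the detent. I test by lowering a little.

```bash
(python3 -m pendant '[[[0,-0.03,0],0.02],[[0,0,0],0],[[0,0,0],0]]'; python3 o.py|cut -c1-150;  python3 -m pendant '[[[0,0,-0.1],0],[[0,0,0],0],[[0,0,0],0],[[0,0,0],0]]'; python3 o.py|cut -c1-150)| grep F
```

```text
F [ 2.8282 -0.1725 -9.6127] M [-0.2031 -0.2985  0.0841] p [0.5456 0.0889 0.1135] yaw 0.9644940451859334 rel deg 63.477652936830104 q [0.0952 0.3983 1.
F [  1.8114   0.8062 -11.2819] M [ 0.0534 -0.1015  0.0839] p [0.5456 0.0889 0.1127] yaw 0.9647379569480308 rel deg 63.49162805137188 q [0.0952 0.3993
```

```bash
(python3 -m pendant '[[[0,0,-0.1],0],[[0,0,0],0],[[0,0,-0.1],0],[[0,0,0],0],[[0,0,0],0]]'; python3 o.py|cut -c1-150;  python3 -m pendant '[[[0,0,-0.1],0],[[0,0,0],0],[[0,0,0],0]]'; python3 o.py|cut -c1-150;  python3 -m pendant '[[[0,0,-0.05],0],[[0,0,0],0],[[0,0,0],0]]'; python3 o.py|cut -c1-150)| grep F
```

```text
F [-0.8213  2.0638 -8.5777] M [0.2686 0.3139 0.1113] p [0.5456 0.0889 0.1109] yaw 0.9649004935688748 rel deg 63.50094071376256 q [0.0952 0.4014 1.6159
F [-3.4673  2.8454 -7.3552] M [0.3733 0.7576 0.17  ] p [0.5457 0.0889 0.11  ] yaw 0.9648422701711843 rel deg 63.497604758805984 q [0.0952 0.4025 1.616
F [-3.4321  2.4529 -4.2966] M [0.5039 1.0028 0.1466] p [0.5457 0.0889 0.1096] yaw 0.9648892581628723 rel deg 63.5002969724175 q [0.0952 0.403  1.617
```

```bash
(python3 -m pendant '[[[-0.04,0,0],0.02],[[0,0,0],0],[[0,0,0],0]]'; python3 o.py|cut -c1-150;python3 -m pendant '[[[0,0,0],0],[[0,0,0],0],[[0,0,0],0],[[0,0,0],0]]' 0.3; python3 o.py|cut -c1-150; python3 -m pendant '[[[0,0,1.5],0],[[0,0,2],0],[[0,0,3],0],[[0,0,3],0],[[0,-1,2],0],[[0,0,0],0],[[0,0,0],0]]'; python3 o.py)
python3 - <<'E'
from h import *
a=cv2.imread("pics/scene0.png");s=np.mean([ctrl.camera("scene")["color"][:,:,::-1].astype(float) for _ in range(3)],0)
t=ctrl.camera("top")["color"][:,:,::-1]
f=lambda i:cv2.resize(np.clip(i[180:230,238:288].astype(float)*2.5,0,255).astype(np.uint8),None,fx=8,fy=8,interpolation=cv2.INTER_CUBIC)
im=np.hstack([f(a),f(s)])
for y in range(0,400,40): cv2.line(im,(0,y),(800,y),(0,255,0),1)
cv2.imwrite("pics/f.png",im)
E
```

```text
time_s: 15.88
ee_pos: [0.5456, 0.0888, 0.1096]
eef_rot: [3.141, -0.0, 0.985]
force: [0.6, 2.4, -6.8]
grip_width: 0.0119
grip_force: 18.0
F [ 0.6078  2.3927 -6.7921] M [0.4659 0.1308 0.0774] p [0.5456 0.0888 0.1096] yaw 0.9849057761402209 rel deg 64.64715897306732 q [0.0951 0.4024 1.6179
time_s: 16.22
ee_pos: [0.5457, 0.0887, 0.11]
eef_rot: [3.141, -0.001, 0.985]
force: [0.7, -0.3, 0.2]
grip_width: 0.028
grip_force: 0.0
F [ 0.6843 -0.2753  0.2324] M [-0.0533  0.1245  0.0061] p [0.5457 0.0887 0.11  ] yaw 0.9846012057370315 rel deg 64.62970837439997 q [ 0.0949  0.4019  
time_s: 16.8
ee_pos: [0.5457, 0.0785, 0.2254]
eef_rot: [3.14, -0.001, 0.984]
force: [0.9, -0.1, 0.1]
grip_width: 0.0283
grip_force: 0.0
F [ 0.9312 -0.147   0.1086] M [-0.0933  0.0975  0.0213] p [0.5457 0.0785 0.2254] yaw 0.9842221446241968 rel deg 64.607989772457 q [ 0.0766  0.2869  1.491  -0.0001  1.3615  0.6632]
```

View pics/f.png

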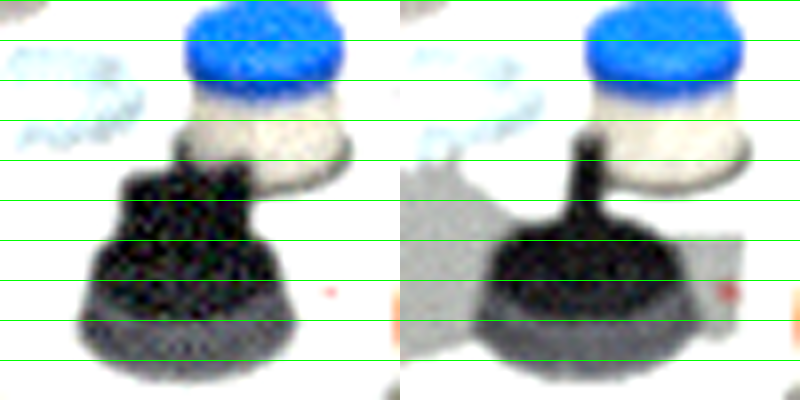

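```bash
python3 - <<'E'
from h import *
t=ctrl.camera("scene");ax=np.array([.5448,.0908])
def show(y,z):
    out=[]
    for e in(-1,1):
        for w in(-1,1):
            p=ax+e*.023*np.array([np.cos(y),np.sin(y)])+w*.006*np.array([-np.sin(y),np.cos(y)])
            u=proj(t,np.r_[p,z]);out.append(np.round((u-[238,180]+.5)*8).astype(int).tolist())
    return out
print("start",show(-.14,.137));print("home",show(.985,.137));print("up5",show(.985,.142))
E
```

```text
start [[119, 190], [106, 172], [251, 161], [238, 144]]
home [[192, 204], [155, 203], [203, 131], [166, 131]]
up5 [[192, 190], [154, 189], [202, 118], [166, 118]]
```

The knob is home: the wing top sits at row ~135, against 131 predicted for home and 118 for raised. It points 64.5°, 9.5° off the tank line, so step 2 is done. Next I work out the lever path.

```bash
python3 - <<'E'
import numpy as np
pv=np.array([.527,-.057]);r=.055;d=.0205
def P(th,d=d):
    f=-1.714-th;return pv+r*np.array([np.cos(f),np.sin(f)])+d*np.array([-np.sin(f),np.cos(f)])
print("start",P(0,.04),"contact",P(0))
p=P(0)
for k in range(1,15):
    q=P(.12*k);print(k,np.round((q-p)*100,2),q.round(4));p=q
E
python3 -m pendant '[[[0.8,-3,-0.8],0.11],[[0.2,-3,0],0.11],[[0,-3,0],0.11],[[0,-3,0],0.11],[[0,-3,0],0],[[0,-3,0],0],[[0,-1.5,0],0],[[0,0,0],0],[[0,0,0],0]]' 0 10; python3 o.py
```

```text
start [ 0.55874124 -0.1171456 ] contact [ 0.53944085 -0.11436266]
1 [-0.7  -0.11] [ 0.5325 -0.1154]
2 [-0.7  -0.02] [ 0.5254 -0.1157]
3 [-0.7   0.06] [ 0.5184 -0.1151]
4 [-0.69  0.14] [ 0.5115 -0.1136]
5 [-0.67  0.23] [ 0.5049 -0.1114]
6 [-0.63  0.3 ] [ 0.4985 -0.1083]
7 [-0.59  0.38] [ 0.4926 -0.1046]
8 [-0.54  0.45] [ 0.4871 -0.1001]
9 [-0.49  0.51] [ 0.4823 -0.095 ]
10 [-0.42  0.56] [ 0.478  -0.0894]
11 [-0.35  0.61] [ 0.4745 -0.0833]
12 [-0.28  0.65] [ 0.4717 -0.0768]
13 [-0.2   0.68] [ 0.4698 -0.0701]
14 [-0.12  0.69] [ 0.4686 -0.0631]
time_s: 17.8
ee_pos: [0.5552, -0.1163, 0.2159]
eef_rot: [-3.14, -0.0, 1.424]
force: [-0.1, 0.6, -0.4]
grip_width: 0.0001
grip_force: 0.0
F [-0.0547  0.5695 -0.3681] M [-0.0135  0.0392 -0.037 ] p [ 0.5552 -0.1163  0.2159] yaw 1.4235295146512752 rel deg 89.77844798400056 q [-0.2712  0.3314  1.4553  0.0002  1.356  -0.124 ]
```

```bash
python3 -m pendant '[[[0.5,0,-2],0],[[0,0,-2],0],[[0,0,-2],0],[[0,0,-2],0],[[0,0,-1.5],0],[[0,0,-1.3],0],[[0,0,0],0],[[0,0,0],0]]' ; python3 o.py
python3 -m pendant '[[[-0.7,0.1,0],0],[[-0.6,0.1,0],0],[[-0.4,0,0],0],[[-0.3,0,0],0],[[0,0,0],0],[[0,0,0],0]]' ; python3 o.py
```

```text
time_s: 18.47
ee_pos: [0.5603, -0.115, 0.1083]
eef_rot: [-3.14, -0.0, 1.426]
force: [0.2, -0.2, -0.5]
grip_width: 0.0003
grip_force: 0.0
F [ 0.2173 -0.2064 -0.5186] M [-0.1014  0.1213  0.0248] p [ 0.5603 -0.115   0.1083] yaw 1.426033989769023 rel deg 89.92194383814304 q [-0.2666  0.4442  1.5605  0.0001  1.138  -0.1218]
time_s: 18.97
ee_pos: [0.5404, -0.1143, 0.109]
eef_rot: [3.141, 0.0, 1.425]
force: [-0.2, 0.4, 0.3]
grip_width: 0.0003
grip_force: 0.0
F [-0.2347  0.4096  0.2958] M [-0.0595  0.0619 -0.0522] p [ 0.5404 -0.1143  0.109 ] yaw 1.4245730969247306 rel deg 89.83824084384422 q [-0.2748  0.4023  1.6198 -0.      1.1189 -0.1286]
```

```bash
python3 -m pendant '[[[-0.7,-0.11,0],-0.12],[[-0.7,-0.02,0],-0.12],[[-0.7,0.06,0],-0.12],[[-0.69,0.14,0],-0.12],[[-0.67,0.23,0],-0.12],[[-0.63,0.3,0],-0.12]]' ; python3 o.py
python3 -m pendant '[[[-0.59,0.38,0],-0.12],[[-0.54,0.45,0],-0.12],[[-0.49,0.51,0],-0.12],[[-0.42,0.56,0],-0.12],[[-0.35,0.61,0],-0.12],[[0,0,0],0]]' ; python3 o.py
```

```text
time_s: 19.47
ee_pos: [0.5, -0.1084, 0.1089]
eef_rot: [3.14, -0.001, 0.698]
force: [5.0, -1.4, -0.3]
grip_width: 0.0004
grip_force: 1.7
F [ 5.0201 -1.3538 -0.3069] M [-0.2004 -0.6921 -0.1018] p [ 0.5    -0.1084  0.1089] yaw 0.6984987846170472 rel deg 48.237247135750316 q [-0.2852  0.3182  1.7369  0.0002  1.0843  0.587 ]
time_s: 19.97
ee_pos: [0.4756, -0.0827, 0.1089]
eef_rot: [3.141, -0.001, 0.099]
force: [-0.9, 0.0, 0.5]
grip_width: 0.0002
grip_force: 0.0
F [-0.9209  0.0309  0.4917] M [-0.045   0.2036 -0.0043] p [ 0.4756 -0.0827  0.1089] yaw 0.09903028943413839 rel deg 13.890232410711125 q [-0.2481  0.2596  1.8146 -0.0001  1.0666  1.2238]
```

```bash
python3 -m pendant '[[[-0.28,0.65,0],-0.12],[[-0.2,0.68,0],-0.12],[[0,0,0],0]]' ; python3 o.py
python3 - <<'E'
from h import *
t=ctrl.camera("top")
c,s,m=blob(t,(0,150,80),(6,255,255),(300,195,385,265));print(c,s)
ys,xs=np.where(m);p=np.array([ray(t,x,y,.117)[:2] for x,y in zip(xs,ys)]);print(p.mean(0),p.min(0),p.max(0))
d=p.mean(0)-[.527,-.057];print("lever theta",-1.714-np.arctan2(d[1],d[0]),np.linalg.svd(p-p.mean(0))[2][0])
E
```

```text
time_s: 20.22
ee_pos: [0.4711, -0.0699, 0.1088]
eef_rot: [3.141, -0.001, -0.137]
force: [0.6, -2.0, -0.8]
grip_width: 0.0002
grip_force: 0.5
F [ 0.6131 -1.9558 -0.7921] M [-0.1793 -0.025  -0.0219] p [ 0.4711 -0.0699  0.1088] yaw -0.13743011573099917 rel deg 0.34204917279529023 q [-0.2238  0.2461  1.8321 -0.0007  1.0624  1.4848]Traceback (most recent call last):
  File "<stdin>", line 3, in <module>
  File "h.py", line 11, in blob
    n,l,s,ce=cv2.connectedComponentsWithStats(M);i=1+np.argmax(s[1:,4]);return ce[i],s[i],l==i
                                                     ~~~~~~~~~^^^^^^^^^
    return _wrapfunc(a, 'argmax', axis=axis, out=out, **kwds)
    return bound(*args, **kwds)
ValueError: attempt to get argmax of an empty sequence
```

Still pushing at 2 N; I continue in small steps until the stop pushes back.

```bash
python3 -m pendant '[[[0,0.3,0],0],[[0,0.2,0],0],[[0,0,0],0],[[0,0,0],0]]' ; python3 -m pendant '[[[0,0.2,0],0],[[0,0,0],0],[[0,0,0],0]]';python3 -m pendant '[[[0,0.2,0],0],[[0,0,0],0],[[0,0,0],0]]'
```

```text
time_s: 20.6
ee_pos: [0.4712, -0.0685, 0.1089]
eef_rot: [3.135, -0.001, -0.13]
force: [0.7, -29.7, -0.3]
grip_width: 0.0006
grip_force: 15.4
time_s: 20.85
ee_pos: [0.4712, -0.068, 0.1089]
eef_rot: [3.133, -0.002, -0.13]
force: [-0.4, -43.9, -1.4]
grip_width: 0.0008
grip_force: 21.6
time_s: 21.1
ee_pos: [0.4712, -0.0675, 0.109]
eef_rot: [3.13, -0.002, -0.13]
force: [-2.2, -55.8, -2.4]
grip_width: 0.0004
grip_force: 27.9
```

At the stop. I back off sideways, lift clear and look.

```bash
python3 -m pendant '[[[0,-0.5,0],0],[[0,-0.6,0],0],[[0,-1,0],0],[[0,0,1.5],0],[[0,0,3],0],[[0,0,3],0],[[0,0,3],0],[[-2,-3,2],0],[[-2,-4,0],0],[[-2,-3,0],0],[[0,-3,0],0],[[0,-3,0],0],[[0,0,0],0],[[0,0,0],0],[[0,0,0],0]]'
python3 - <<'E'
from h import *
t=ctrl.camera("top");s=ctrl.camera("scene")
f=lambda c,x,y:cv2.resize(c["color"][y:y+140,x:x+100],None,fx=4,fy=4,interpolation=cv2.INTER_CUBIC)
im=np.hstack([f(t,270,135),f(s,225,160)]);cv2.imwrite("pics/g.png",im[:,:,::-1])
E
python3 o.py
```

```text
time_s: 22.35
ee_pos: [0.4121, -0.2388, 0.2333]
eef_rot: [-3.141, 0.001, -0.133]
force: [0.1, 1.2, 0.5]
grip_width: 0.0005
grip_force: 0.0
F [ 0.5171  0.1996 -0.1375] M [-0.0139  0.1368 -0.0168] p [ 0.4123 -0.2383  0.2335] yaw -0.13308401724020102 rel deg 0.5910622736662006 q [-0.6011  0.1119  1.6812  0.0003  1.3487  1.1027]
```

View pics/g.png

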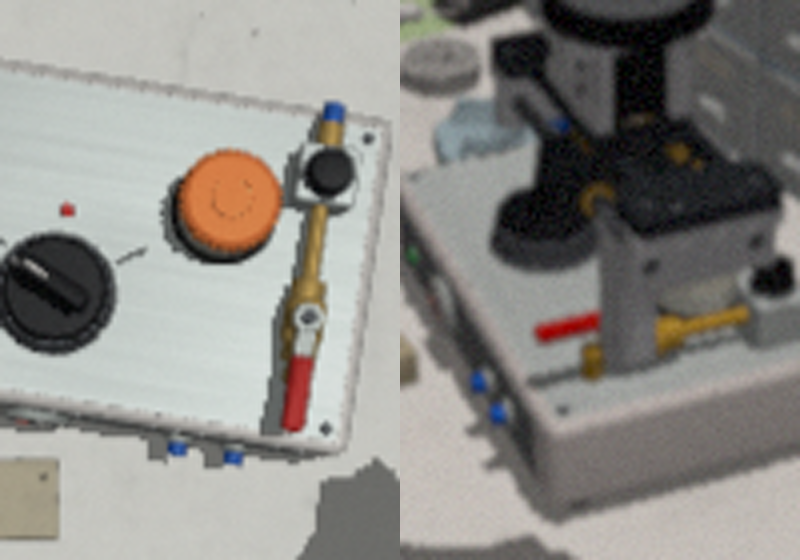

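The lever (crop 310,318→293,430) lies in line with its pipe. The knob points left to the blue tank and the block is in place. The robot is clear, so I hand in.

```bash
python3 -c "
from station import ctrl
print(ctrl.hand_in())"
```

```text
the job is handed in; nothing more can be done
None
```

The job is handed in: the selector is home in the blue tank's detent (about 9.5° off the tank line), the air valve is open against its stop, and the arm is clear; hand-in returned no verdict, and at the valve stop I overpushed to 56 N at the wrist (limit 120 N).

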